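# Index the mitre box one hole over

### The arm

A 6-joint arm with a two-finger parallel gripper is mounted at the origin on the work surface. World frame = base frame: x ahead of the robot, y to its left, z up, the work surface at z = 0. Lengths are in mm, angles in rad, forces in N, time in s.
With the tool pointing down it reaches from about 275 to 775 mm from the base axis. Payload 14.6 kg.
Tool frame: the origin (TCP) lies at the very end of the fingers, on their centre line; the grasp point (between the pads) lies 19 mm behind it (r.grasp_offset is the distance from the TCP to the grasp point, in mm); z points along the fingers, y is the line along which they close (so a half turn about z gives the same grasp; the last joint's range is limited). The gripper opens to 85 mm and grips with 20 to 120 N. Pads are 22 mm wide; open, the fingers measure 114 mm over their backs; the gripper's body (76 mm by 85 mm) begins 54 mm behind the grasp point. The pads swing forward as they close: fully open they stand 13 mm farther back than shut.
Start: joints at [1.008, 0.263, -0.048, 1.259, 0, 1.415], TCP at [208.215, 481.949, 231.278] pointing down, gripper open.
Joint ranges: [-2.65, 2.65], [-0.89, 1.7], [-1.18, 1.37], [-2.13, 2.11], [-1.35, 1.29], [-3.14, 3.14]. Speed limits (rad/s): [1.89, 1.89, 2.57, 2.79, 3.14, 3.14].

### API

Orientations are given as [roll, pitch, yaw] about the fixed x, y, z axes, in that order (R = Rz(yaw) Ry(pitch) Rx(roll)).
In Python, from workcell import r, camera, get_calibration, boxes_of, pinpoint gives the robot as it stands.
- The arm moves only by the tool jog_arm, never from a script. Its argument "commands" is a list of rows, each a list of 2 entries, a list of its own where there are three numbers: the shift along the world's x, y, z in mm, then the turn, a rotation vector about the world's x, y, z in degrees. A call has 1 to 5 rows; each row shifts and turns the commanded pose from where the row before left it; what a row does not reach is not made up. A row lasts 1/12 s, in which the tool goes at most 41.7 mm and 7.16 degrees, less where a joint would pass 70% of its speed; a pose out of reach is approached as far as the arm can. A call with a gripper value outside its range is refused whole. "grip" is the finger opening in mm, from 0 to 85.4, set as the call begins (left out, the last holds). The fingers move at their own pace and stop on an object; "squeeze" is the grip in N (left out, the last holds). Time passes only in rows, so rows that do not move let the fingers close. It gives the time, the measured TCP pose, the force, the opening and the grip force at its end, in the units of the state.
- r.get_state(): the state, without advancing time (a new reading comes with each control period).
- camera(name): name is "side" or "top" or "wrist"; returns (picture, depth): 400x640x3 uint8, blue, green, red; 400x640 float32, mm along the optical axis (not along the pixel's ray), 0 where there is no reading.
- get_calibration(name): a dict with "camera_matrix" (3x3 intrinsics, pixels), "rvec" (rotation vector, rad) and "tvec" (3), from world to camera coordinates, as OpenCV has them. Camera axes: x right, y down, z forward; pixel columns grow to the right and rows downward; lengths in mm; the calibration is good to about 2 mm. A picture is of the moment at which its call begins: read the wrist's pose just before it. get_calibration takes no time and is no camera call; for the wrist camera it gives the pose at the moment of the call.
- r.finish_job(): hands the job in; it is judged then, once.
Trained networks look in the newest picture that a camera, given by its name, has taken for a name from the list of things; names that differ only in an ending like _2 or _b are one class to them, and where a whole thing is asked for, a point or a joint stands for the part that bears it (a point fixed in the world has none). Each returns a list of dicts, best first, with "confidence" (0 to 1); they miss things now and then, are a little off and sometimes report something else, mostly with a low value. They report only what shows in the picture. A call takes as long as a camera call.
- boxes_of(thing, camera): "centre" ([column, row] in pixels, amid what is visible of it).
- pinpoint(thing, camera): "centre" ([column, row] in pixels: a listed point, or the origin of a listed thing).
The state is a dict: "clock": time; "qpos": joint angles; "joint_velocities": joint speeds; "joint_torque": joint torques, N m; "tcp_pos": TCP position; "ee_rot": TCP orientation; "contact_force": force on the tool from outside, world axes, zero at the start; "torque": the same for the moment, N m; "grip_width": finger opening in mm; "gripper_force": force on a finger pad.
Only numpy, scipy, OpenCV 4.12 (cv2) and the standard library are available. Lean on these libraries where they do the work, as an engineer would, in place of code of your own. Each camera call takes 0.05 s, during which the arm holds its last target. There are 200 camera calls.

### The job

Set the mitre box for the chair rail: hook a fingertip through the red pull ring and lift the spring index pin out of its hole, swing the saw arm one index hole over to the side where the dark wooden rail lies on the bed, and let the pin drop fully home in that hole, then take the finger out. Use the finger only as a hook, without pinching the ring or forcing it, and leave the rail, the sanding block and everything else on the bench where it lies.

Things in the scene. Friction and masses are not known exactly. Their poses are not given: they have to be found in the camera images.
- mitre_box: hand mitre box (its saw lifted out) screwed to the bench: blue casting 560 mm wide, aluminium bed 60 mm high, fence to 106 mm high. Origin on the bench under the swing arm's pivot; its -x axis points from the fence to the operator's side, where the robot stands; its +y axis is the left-hand side of the bed as seen from the robot
- pivot (a point): point on the swing arm's vertical pivot axis, on top of the round turntable, 58 mm above the bench. Two saw guide posts, to 199 mm above the bench, stand on the arm's centre line, 85 mm in front of the pivot and 100 mm behind it
- swing_arm (a joint): angle of the blue swing arm about the pivot, rad: 0 is square to the fence, positive with its front end swung left (+y of mitre_box). It turns lightly (0.2 N m of friction) and stays where it is left. Arm 44 mm wide, top 46 mm above the bench; black end knob 218 to 248 mm in front of the pivot. Index holes every 15 degrees (0.262 rad) from -45 to 45, each with about 0.008 rad of play
- index_pin (a joint): lift of the sprung index pin, m: 0 is fully down in a hole, above 0.012 it clears the quadrant (about 0.012 too when its end rests on the quadrant between holes), stop at 0.024. The spring pushes down with 7 N at 0, 12 N at the stop. Round-ended 10 mm pin in 13 mm holes, 180 mm in front of the pivot; it drops in when within about 2 mm of a hole
- ring_eye (a point): centre of the eye of the rigid red pull ring on the index pin, 97 mm above the bench (pin down), 159 mm in front of the pivot; moves with pin and arm. Ring 46 mm inside, 56 mm outside, wire 5 mm, leaning 55 degrees to the pivot: foot on the pin 21 mm nearer the arm's front end and 15 mm below the eye, top 21 mm nearer the pivot and 15 mm above. Axes: x along the arm to the pivot, y left, z up
- hole_square (a point): mouth of the round index hole for 90 degree cuts (0), where the pin starts, on top of the steel quadrant under the arm's front end, 26 mm above the bench. The plunger sleeve, 24 mm wide, stands on the arm round the pin, its top 76 mm above the bench. A finger pointing away from the robot and down, 35 degrees off vertical, along the arm, goes square through the ring and has room to reach 30 mm past it
- hole_left (a point): mouth of the next index hole to the left of square (0.262 rad), marked by a brass bush
- hole_right (a point): mouth of the next index hole to the right of square (-0.262 rad), marked by a brass bush
- rail: dark wooden chair rail 60 x 230 x 20 mm lying loose, lengthwise along the fence on one half of the bed, left or right of the arm (y in the frame of mitre_box about +0.17 or -0.17); origin at the centre of its underside. Its side decides which way the arm is swung; leave alone
- cork_block: cork sanding block 60 x 110 x 30 mm lying loose on the other half of the bed; origin at the centre of its underside; leave alone
- varnish_tin: tin with a dark green label, 74 mm wide, 85 mm high, standing loose on the bench beside the quadrant, about 290 mm to one side of the arm; origin at the centre of its underside; leave alone
- glue_bottle: yellow glue bottle with red cap, 58 mm wide, 150 mm high, standing loose on the bench beside the quadrant, about 290 mm to the other side; origin at the centre of its underside; leave alone
- brush: red-handled paint brush lying loose on the bench between robot and mitre box; leave alone
- try_square: try square, dark wooden stock and steel blade, 18 mm high, lying loose on the bench, right front; leave alone
- backsaw: backsaw of the mitre box, 450 mm long, 20 mm high, lying loose at the left of the bench; leave alone

How it is judged (in metres and radians):
On the way, in this order (a step that is already met when the one before it is completed fails the run):
1. the index pin is lifted clear of its starting hole, the arm still at square (value of joint index_pin above 0.0115 m and value of joint swing_arm between -0.06 and 0.06 rad), for 0.05 s.
2. the arm is swung more than half way to the next hole on the rail's side (((y of rail in the frame of mitre_box above 0 m and value of joint swing_arm between 0.14 and 0.42 rad) or (y of rail in the frame of mitre_box below 0 m and value of joint swing_arm between -0.42 and -0.14 rad))), for 0.05 s.
At the end, for the whole second after the job is handed in: the swing arm stands within 0.02 rad of the first index hole (0.262 rad) on the rail's side of square, the index pin is down to within 2 mm of fully home, and the finger is out of the ring (((y of rail in the frame of mitre_box above 0 m and value of joint swing_arm between 0.2418 and 0.2818 rad) or (y of rail in the frame of mitre_box below 0 m and value of joint swing_arm between -0.2818 and -0.2418 rad)) and value of joint index_pin below 0.002 m and linear speed of rail below 0.01 m/s); the robot touches nothing.
It fails at once if the ring is pinched or wrenched (more than 35 N between fingers and pin) (contact force between the fingers and index_pin above 35 N).
It fails at once if the rail or the sanding block is moved more than 10 mm or lifted (distance of any of rail, cork_block from where it was at the start of the episode above 0.01 m).
It fails at once if another loose thing on the bench is moved more than 20 mm (distance of any of varnish_tin, glue_bottle, brush, try_square, backsaw from where it was at the start of the episode above 0.02 m).
It also fails if it takes over 45 s, if anything falls off the work surface, if the arm or the gripper's body presses on something with over 40 N, if the wrist force passes 120 N, or if a joint passes its speed limit or range.

## Working session

There is one attempt and no reset: what is moved stays moved. The work goes in short steps, Python scripts to look and compute and a tool call to move; the robot and the scene stay as the last step left them, time stands still between calls to the robot, and variables do not carry over. Pictures are saved under pics/ and viewed, at most 10 in all, crops included, and the job is handed in when it is done.

Besides the shell and the picture viewer there is one more tool, called after ">>>" by a JSON object that holds its "fn" and its "kwargs". jog_arm: Moves the arm, as the interface text tells. Its arguments: {"type":"object","properties":{"commands":{"type":"array"},"grip":{"type":"number"},"squeeze":{"type":"number"}},"required":["commands"]}

```bash
mkdir -p pics; cat > h.py <<'E'
import numpy as np, cv2
from workcell import r, camera, get_calibration, boxes_of, pinpoint
def ray(c,px):
    k=get_calibration(c); K=np.array(k["camera_matrix"]); R=cv2.Rodrigues(np.array(k["rvec"],float))[0]; t=np.array(k["tvec"],float).ravel()
    d=R.T@np.linalg.inv(K)@np.array([px[0],px[1],1.]); return -R.T@t,d
def atz(c,px,z):
    o,d=ray(c,px); return o+d*(z-o[2])/d[2]
def tri(c1,p1,c2,p2):
    o1,d1=ray(c1,p1);o2,d2=ray(c2,p2)
    s=np.linalg.lstsq(np.c_[d1,-d2],o2-o1,rcond=None)[0]
    a,b=o1+s[0]*d1,o2+s[1]*d2
    return (a+b)/2,np.linalg.norm(a-b)
E
python3 - <<'E'
from h import *
np.set_printoptions(precision=1,suppress=True)
for c in("top","side"):
    p,_=camera(c); cv2.imwrite(f"pics/{c}.png",p)
Z=dict(pivot=58,ring_eye=97,hole_square=26,hole_left=26,hole_right=26,rail=60,cork_block=60,mitre_box=0,varnish_tin=0,glue_bottle=0)
for n,z in Z.items():
  for c in("top","side"):
    q=pinpoint(n,c)
    print(n,c,[(np.round(x["centre"]),round(x["confidence"],2),atz(c,x["centre"],z)) for x in q[:2]])
print(r.get_state())
E
```

```text
pivot top [(array([336., 133.]), 0.87, array([744.4, -64.9,  58. ]))]
pivot side [(array([399., 196.]), 0.56, array([737.6, -71.9,  58. ]))]
ring_eye top [(array([342., 177.]), 0.64, array([581.1, -81.1,  97. ]))]
ring_eye side [(array([352., 176.]), 0.57, array([653.6,  34.4,  97. ])), (array([358., 206.]), 0.49, array([584.7, -89.7,  97. ]))]
hole_square top [(array([344., 184.]), 0.68, array([573.7, -89.5,  26. ]))]
hole_square side [(array([353., 229.]), 0.58, array([571.2, -87.2,  26. ]))]
hole_left top [(array([332., 187.]), 0.73, array([562.9, -49.7,  26. ]))]
hole_left side [(array([344., 218.]), 0.94, array([579.1, -36.6,  26. ]))]
hole_right top [(array([359., 181.]), 0.73, array([ 582.8, -142.4,   26. ]))]
hole_right side [(array([365., 242.]), 0.62, array([ 568.6, -144. ,   26. ]))]
rail top [(array([394., 138.]), 0.84, array([ 725.3, -260.1,   60. ])), (array([191., 270.]), 0.34, array([286.7, 410.4,  60. ]))]
rail side [(array([445., 233.]), 0.6, array([ 728.1, -258.2,   60. ]))]
cork_block top [(array([296., 145.]), 0.86, array([704.5,  70.7,  60. ]))]
cork_block side 
[... 344 characters left out ...]
.6, -379.7,    0. ]))]
glue_bottle top [(array([260., 198.]), 0.61, array([530.6, 198.7,   0. ])), (array([192., 271.]), 0.38, array([284.7, 425. ,   0. ]))]
glue_bottle side [(array([284., 185.]), 0.65, array([539.3, 233.7,   0. ])), (array([398., 194.]), 0.51, array([798.8,  -3.4,   0. ]))]
{'clock': 1.1, 'qpos': array([ 1. ,  0.3, -0. ,  1.3,  0. ,  1.4]), 'joint_velocities': array([ 0., -0.,  0.,  0., -0.,  0.]), 'joint_torque': array([  0. , -63.7,  38.5,   0. ,  -0. ,  -0. ]), 'tcp_pos': array([208.2, 482. , 231.3]), 'ee_rot': array([ 3.1, -0. ,  2.7]), 'contact_force': array([-0.5, -0.2,  0.9]), 'torque': array([ 0. , -0. ,  0.1]), 'gripper_force': 0.0, 'grip_width': 85.4525444127421}
```

View pics/top.png

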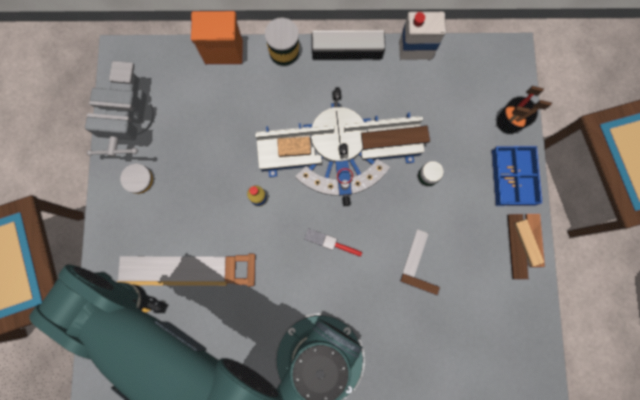

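View pics/side.png

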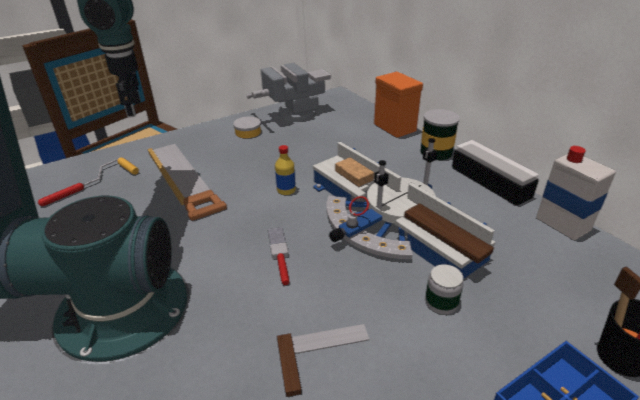

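>>> {"fn": "jog_arm", "kwargs": {"commands": [[[13, -28, 5], [0, 0, 2.75]], [[13, -28, 5], [0, 0, 2.75]], [[13, -28, 5], [0, 0, 2.75]], [[13, -28, 5], [0, 0, 2.75]], [[13, -28, 5], [0, 0, 2.75]]], "grip": 0}}

```text
clock: 1.52
tcp_pos: [273.4, 340.7, 256.5]
ee_rot: [3.142, 0.0, 2.977]
contact_force: [1.1, -0.2, 0.4]
grip_width: 25.6
gripper_force: 0.0
```

>>> {"fn": "jog_arm", "kwargs": {"commands": [[[13, -28, 5], [0, 0, 2.75]], [[13, -28, 5], [0, 0, 2.75]], [[13, -28, 5], [0, 0, 2.75]], [[13, -28, 5], [0, 0, 2.75]], [[13, -28, 5], [0, 0, 2.75]]]}}

```text
clock: 1.93
tcp_pos: [338.5, 200.5, 281.7]
ee_rot: [3.141, 0.0, -3.067]
contact_force: [2.3, 0.1, 0.0]
grip_width: 0.4
gripper_force: 0.0
```

>>> {"fn": "jog_arm", "kwargs": {"commands": [[[13, -28, -3], [0.3, -4, 0]], [[13, -28, -3], [0.3, -4, 0]], [[13, -28, -3], [0.3, -4, 0]], [[13, -28, -3], [0.3, -4, 0]], [[13, -28, -3], [0.3, -4, 0]]]}}

```text
clock: 2.35
tcp_pos: [403.6, 60.6, 266.7]
ee_rot: [-3.141, 0.355, -3.069]
contact_force: [0.7, 1.1, 0.2]
grip_width: -0.2
gripper_force: 0.0
```

>>> {"fn": "jog_arm", "kwargs": {"commands": [[[13, -28, -3], [0.3, -4, 0]], [[13, -28, -3], [0.3, -4, 0]], [[13, -28, -3], [0.3, -4, 0]], [[13, -28, -3], [0.3, -4, 0]], [[13, -28, -3], [0.3, -4, 0]]]}}

```text
clock: 2.77
tcp_pos: [468.3, -79.6, 252.0]
ee_rot: [-3.141, 0.705, -3.069]
contact_force: [1.9, 1.1, -0.1]
grip_width: -0.0
gripper_force: 0.0
```

```bash
cat > m.py <<'E'
from h import *
import sys
np.set_printoptions(precision=1,suppress=True)
p,d=camera("wrist"); cv2.imwrite(f"pics/{sys.argv[1]}.png",p); np.save("d.npy",d)
o,_=ray("wrist",(0,0)); print("cam",o, r.get_state()["tcp_pos"])
Z=dict(pivot=58,ring_eye=97,hole_square=26,hole_left=26,hole_right=26)
for n,z in Z.items():
    print(n,[(np.round(x["centre"]),round(x["confidence"],2),atz("wrist",x["centre"],z)) for x in pinpoint(n,"wrist")[:2]])
E
python3 m.py w1
```

```text
cam [319.8 -93.4 311.4] [469.1 -83.6 250.5]
pivot [(array([304., 214.]), 0.6, array([741. , -74.2,  58. ]))]
ring_eye []
hole_square [(array([295., 104.]), 0.92, array([564.3, -88.4,  26. ]))]
hole_left [(array([336., 105.]), 0.68, array([564.2, -43.2,  26. ]))]
hole_right [(array([256., 109.]), 0.71, array([ 577.1, -129.8,   26. ]))]
```

View pics/w1.png

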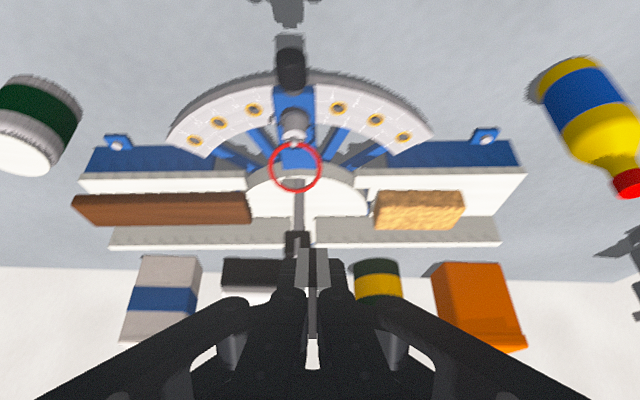

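```bash
cat > fit.py <<'E'
from h import *
from scipy.optimize import least_squares
import sys
np.set_printoptions(precision=3,suppress=True)
def redell(c,p,near):
    hsv=cv2.cvtColor(p,cv2.COLOR_BGR2HSV); m=(((hsv[...,0]<8)|(hsv[...,0]>172))&(hsv[...,1]>120)&(hsv[...,2]>80)).astype(np.uint8)
    n,l,s,ce=cv2.connectedComponentsWithStats(cv2.dilate(m,np.ones((3,3))))
    i=min((i for i in range(1,n) if s[i,4]>20),key=lambda i:np.hypot(*(ce[i]-near)))
    ys,xs=np.nonzero((l==i)&(m>0)); h=cv2.convexHull(np.c_[xs,ys].astype(np.int32))
    return cv2.fitEllipse(h) if len(h)>4 else None, s[i]
if __name__=="__main__":
    obs=[]
    for c in("wrist","top","side"):
        p,_=camera(c)
        e=redell(c,p,dict(wrist=(295,166),top=(345,175),side=(358,206))[c]); print(c,e)
        if e[0]: obs.append((c,"ring_eye",e[0][0],1.))
        for n in("pivot","hole_square","hole_left","hole_right"):
            q=pinpoint(n,c)
            if q: obs.append((c,n,q[0]["centre"],3. if c=="wrist" else 2.))
    cal={c:get_calibration(c) for c in("wrist","top","side")}
    a=.2618
    L=dict(pivot=(0,0,58),ring_eye=(-159,0,97),hole_square=(-180,0,26),hole_left=(-180*np.cos(a),180*np.sin(a),26),hole_right=(-180*np.cos(a),-180*np.sin(a),26))
    def res(v):
        out=[]
        for c,n,px,s in obs:
            x,y,z=L[n]; C,S=np.cos(v[2]),np.sin(v[2])
            w=np.array([[v[0]+C*x-S*y,v[1]+S*x+C*y,z]])
            k=cal[c]; q=cv2.projectPoints(w,np.array(k["rvec"],float),np.array(k["tvec"],float),np.array(k["camera_matrix"]),None)[0].ravel()
            out+=list((q-px)/s)
        return out
    f=least_squares(res,[742,-68,.08],loss="soft_l1"); v=f.x
    print("pivot,yaw",v,"sd",np.sqrt(np.diag(np.linalg.inv(f.jac.T@f.jac))))
    for o,e in zip(obs,np.array(res(v)).reshape(-1,2)): print(o[0],o[1],np.round(o[2],1),np.round(e*o[3],1))
    print("eye",v[0]-159*np.cos(v[2]),v[1]-159*np.sin(v[2]))
E
python3 fit.py
```

```text
wrist (((293.64599609375, 167.09521484375), (51.599708557128906, 53.76975631713867), 105.74823760986328), array([ 266,  141,   56,   54, 1033], dtype=int32))
top (((253.2611846923828, 190.00265502929688), (7.742122173309326, 8.340075492858887), 124.57910919189453), array([248, 185,  11,  11,  95], dtype=int32))
side (((358.619140625, 205.36505126953125), (17.22076988220215, 20.939556121826172), 49.5402946472168), array([348, 195,  22,  22, 227], dtype=int32))
pivot,yaw [744.625 -68.466   0.117] sd [1.267 4.366 0.027]
wrist ring_eye [293.6 167.1] [ 0.  -0.1]
wrist pivot [301.  216.5] [ 2.9 -2.1]
wrist hole_square [294.4 106.8] [-0.7 -3.3]
wrist hole_left [336.2 106.6] [ 0.5 -0.2]
wrist hole_right [250.4 110.7] [ 1.7 -1.3]
top ring_eye [253.3 190. ] [ 90.9 -14.3]
top pivot [335.4 132.5] [1.8 0.6]
top hole_square [345.9 186.6] [-2.2 -0.3]
top hole_left [330.1 187.8] [-0.2 -1.6]
top hole_right [360.8 181.5] [-3.8  1.4]
side ring_eye [358.6 205.4] [-0.1  0.2]
side pivot [397.8 195.1] [ 2.2 -0.3]
side hole_square [351.3 230.1] [0.4 0.4]
side hole_left [343.3 217.1] [-1.6  4. ]
side hole_right [360.2 241.6] [ 5.6 -3.3]
eye 586.7044685360562 -86.9629605032997
```

>>> {"fn": "jog_arm", "kwargs": {"commands": [[[18.4, -1, -24.6], [0, 0, 0.4]], [[18.4, -1, -24.6], [0, 0, 0.4]], [[18.4, -1, -24.6], [0, 0, 0.4]], [[18.4, -1, -24.6], [0, 0, 0.4]], [[18.2, -1.3, -24.6], [0, 0, 0.2]]]}}

```text
clock: 4.23
tcp_pos: [560.9, -83.3, 127.3]
ee_rot: [3.14, 0.701, -3.038]
contact_force: [0.9, -0.8, 1.2]
grip_width: -0.3
gripper_force: 0.0
```

>>> {"fn": "jog_arm", "kwargs": {"commands": [[[0, 0, 0], [0, 0, 0]], [[0, 0, 0], [0, 0, 0]], [[0, 0, 0], [0, 0, 0]]]}}

```text
clock: 4.48
tcp_pos: [559.7, -83.3, 128.6]
ee_rot: [3.139, 0.7, -3.039]
contact_force: [-0.5, -0.3, -0.1]
grip_width: 0.3
gripper_force: 0.0
```

```bash
cat > m2.py <<'E'
from fit import *
s=r.get_state(); p,d=camera("wrist"); cv2.imwrite(f"pics/{sys.argv[1]}.png",p)
e=redell("wrist",p,tuple(map(float,sys.argv[2:4]))); print(e)
print("tcp",s["tcp_pos"],s["ee_rot"],s["contact_force"])
print("eye@97",atz("wrist",e[0][0],97))
k=get_calibration("wrist")
print("tcp px",cv2.projectPoints(s["tcp_pos"].reshape(1,3),np.array(k["rvec"],float),np.array(k["tvec"],float),np.array(k["camera_matrix"]),None)[0].ravel())
p2,_=camera("side"); cv2.imwrite(f"pics/{sys.argv[1]}s.png",cv2.resize(p2[150:280,290:450],None,fx=4,fy=4))
e=redell("side",p2,(358,205)); print(e); print(atz("side",e[0][0],97))
E
python3 m2.py w2 295 200
```

```text
(((285.7740783691406, 230.01580810546875), (62.538963317871094, 75.8237075805664), 2.4256362915039062), array([ 253,  190,   44,   80, 1063], dtype=int32))
tcp [559.743 -83.297 128.606] [ 3.139  0.7   -3.039] [-0.516 -0.278 -0.072]
eye@97 [587.619 -95.395  97.   ]
tcp px [310.861 262.29 ]
(((358.5931091308594, 205.34762573242188), (17.136598587036133, 21.033964157104492), 50.62163162231445), array([348, 195,  22,  22, 222], dtype=int32))
[587.345 -86.519  97.   ]
```

View pics/w2.png

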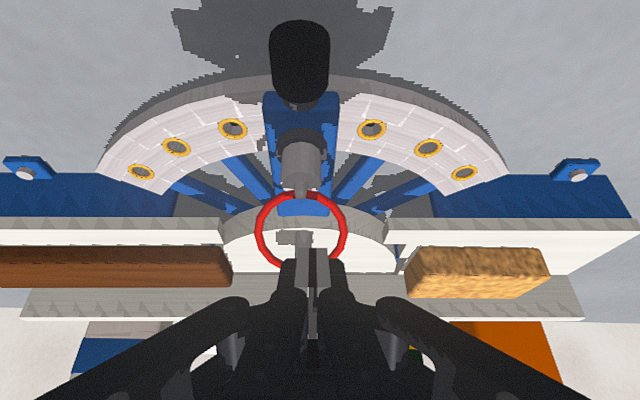

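```bash
python3 - <<'E'
from h import *
np.set_printoptions(precision=1,suppress=True)
p=cv2.imread("pics/w2.png")
hsv=cv2.cvtColor(p,cv2.COLOR_BGR2HSV); m=(((hsv[...,0]<8)|(hsv[...,0]>172))&(hsv[...,1]>150)&(hsv[...,2]>80))
m[:, :250]=0;m[:,352:]=0;m[:185]=0;m[275:]=0
ys,xs=np.nonzero(m); h=cv2.convexHull(np.c_[xs,ys].astype(np.int32)); print(h.reshape(-1,2).min(0),h.reshape(-1,2).max(0))
# model fit: ring outer silhouette -> fit eye x,y: project wire circle r=25.5, distance of red pixels to it
from scipy.optimize import least_squares
k=get_calibration("wrist");rv,tv,K=[np.array(k[i],float) for i in("rvec","tvec","camera_matrix")]
th=np.linspace(0,2*np.pi,400)
def f(v):
    u=np.array([np.cos(v[2])*.819,np.sin(v[2])*.819,.574]); w=np.array([-np.sin(v[2]),np.cos(v[2]),0])
    P=np.array([v[0],v[1],97])+25.5*(np.outer(np.cos(th),u)+np.outer(np.sin(th),w))
    q=cv2.projectPoints(P,rv,tv,K,None)[0].reshape(-1,2)
    return np.hypot(xs[:,None]-q[:,0],ys[:,None]-q[:,1]).min(1)
s=least_squares(f,[587,-87,.1],loss="soft_l1");print(s.x,np.mean(f(s.x)))
for y,z in((.1,0),):
  for b in((232,127),(371,128)): print(atz("wrist",b,26))
E
```

```text
[254 191] [347 267]
[590.9 -86.6   0.1] 1.9197026290916765
[ 578.2 -135.    26. ]
[569.4 -41.5  26. ]
```

>>> {"fn": "jog_arm", "kwargs": {"commands": [[[2.3, -6.2, 0], [0, 0, 0]], [[0, 0, 0], [0, 0, 0]], [[0, 0, 0], [0, 0, 0]]]}}

```text
clock: 4.83
tcp_pos: [562.6, -90.2, 129.2]
ee_rot: [3.14, 0.701, -3.039]
contact_force: [0.1, 0.6, 0.2]
grip_width: -0.2
gripper_force: 0.0
```

```bash
python3 - <<'E'
from h import *
np.set_printoptions(precision=1,suppress=True)
for i in range(3):
    s=r.get_state(); print(s["clock"],s["tcp_pos"],s["ee_rot"].round(3)); p,_=camera("wrist")
cv2.imwrite("pics/w3.png",cv2.resize(p[160:310,210:410],None,fx=3,fy=3))
E
```

```text
4.8333 [562.6 -90.2 129.2] [ 3.1  0.7 -3. ]
4.8833 [562.4 -90.  128.9] [ 3.1  0.7 -3. ]
4.9333 [562.3 -89.8 128.7] [ 3.1  0.7 -3. ]
```

View pics/w3.png

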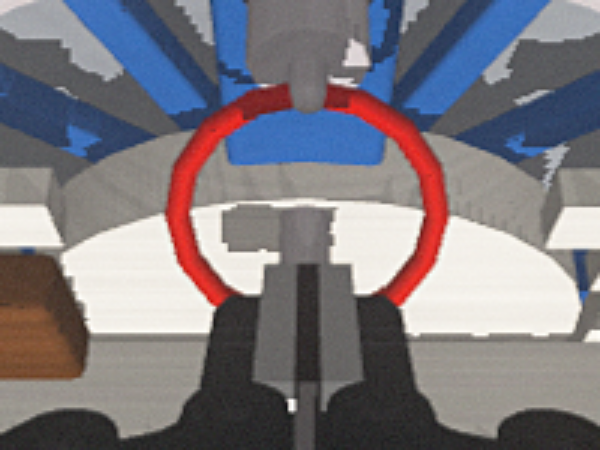

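>>> {"fn": "jog_arm", "kwargs": {"commands": [[[5.1, 0.5, -6.1], [0, 0, 0]], [[5.1, 0.5, -6.1], [0, 0, 0]], [[5.1, 0.5, -6.1], [0, 0, 0]], [[5.1, 0.5, -6.1], [0, 0, 0]], [[5.1, 0.5, -6.1], [0, 0, 0]]]}}

```text
clock: 5.4
tcp_pos: [588.3, -86.8, 96.7]
ee_rot: [3.139, 0.699, -3.039]
contact_force: [0.2, 0.3, 0.0]
grip_width: -0.3
gripper_force: 0.0
```

>>> {"fn": "jog_arm", "kwargs": {"commands": [[[5.1, 0.5, -6.1], [0, 0, 0]], [[5.1, 0.5, -6.1], [0, 0, 0]], [[5.1, 0.5, -6.1], [0, 0, 0]], [[0, 0, 0], [0, 0, 0]], [[0, 0, 0], [0, 0, 0]]]}}

```text
clock: 5.82
tcp_pos: [603.1, -85.3, 78.9]
ee_rot: [3.139, 0.699, -3.039]
contact_force: [-0.2, 0.7, -0.4]
grip_width: -0.1
gripper_force: 0.0
```

```bash
python3 m2.py w4 300 220; python3 -c "
import cv2;p=cv2.imread('pics/w4.png');cv2.imwrite('pics/w4c.png',cv2.resize(p[160:310,210:410],None,fx=3,fy=3))"
```

```text
(((274.0971984863281, 268.9349060058594), (44.87022018432617, 86.72357177734375), 38.99715042114258), array([ 242,  231,   64,   77, 1461], dtype=int32))
tcp [603.079 -85.319  78.885] [ 3.139  0.699 -3.039] [-0.212  0.708 -0.435]
eye@97 [ 566.568 -101.981   97.   ]
tcp px [310.72  263.083]
(((359.2879333496094, 205.5951385498047), (16.047260284423828, 20.65777015686035), 43.44614028930664), array([353, 195,  17,  22, 142], dtype=int32))
[588.183 -88.358  97.   ]
```

View pics/w4c.png

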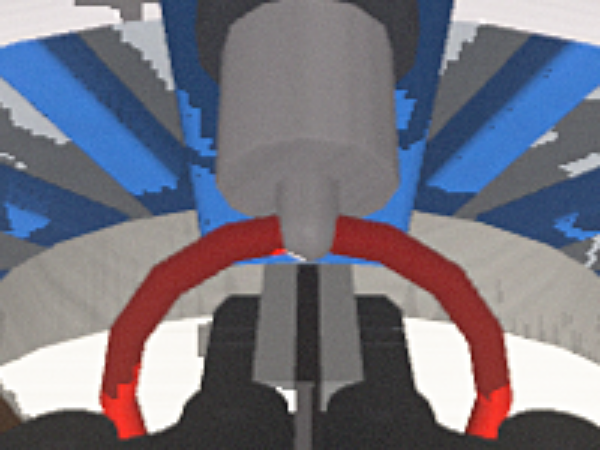

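>>> {"fn": "jog_arm", "kwargs": {"commands": [[[2.3, 0.2, 2], [0, 0, 0]], [[1.5, 0.2, 1.3], [0, 0, 0]], [[0.8, 0.1, 0.7], [0, 0, 0]], [[0, 0, 0], [0, 0, 0]]]}}

```text
clock: 6.25
tcp_pos: [608.1, -85.2, 84.1]
ee_rot: [3.14, 0.701, -3.038]
contact_force: [-0.0, 0.6, 0.2]
grip_width: -0.2
gripper_force: 0.0
```

>>> {"fn": "jog_arm", "kwargs": {"commands": [[[0, 0, 1.5], [0, 0, 0]], [[0, 0, 1.5], [0, 0, 0]], [[0, 0, 1], [0, 0, 0]], [[0, 0, 0], [0, 0, 0]]]}}

```text
clock: 6.58
tcp_pos: [607.8, -85.1, 87.8]
ee_rot: [3.14, 0.7, -3.039]
contact_force: [-0.4, -0.0, -0.4]
grip_width: -0.2
gripper_force: 0.0
```

>>> {"fn": "jog_arm", "kwargs": {"commands": [[[0, 0, 1.5], [0, 0, 0]], [[0, 0, 1.5], [0, 0, 0]], [[0, 0, 1], [0, 0, 0]], [[0, 0, 0], [0, 0, 0]]]}}

```text
clock: 6.92
tcp_pos: [607.2, -85.0, 91.1]
ee_rot: [3.139, 0.699, -3.039]
contact_force: [-1.8, -0.1, -3.3]
grip_width: -0.2
gripper_force: 1.7
```

>>> {"fn": "jog_arm", "kwargs": {"commands": [[[0, 0, 1.5], [0, 0, 0]], [[0, 0, 1.5], [0, 0, 0]], [[0, 0, 0], [0, 0, 0]]]}}

```text
clock: 7.17
tcp_pos: [607.0, -84.9, 93.9]
ee_rot: [3.139, 0.698, -3.04]
contact_force: [-3.6, -1.9, -7.9]
grip_width: 0.2
gripper_force: 4.2
```

>>> {"fn": "jog_arm", "kwargs": {"commands": [[[0, 0, 1.5], [0, 0, 0]], [[0, 0, 1.5], [0, 0, 0]], [[0, 0, 1.5], [0, 0, 0]], [[0, 0, 1.5], [0, 0, 0]], [[0, 0, 0], [0, 0, 0]]]}}

```text
clock: 7.58
tcp_pos: [607.1, -84.9, 100.2]
ee_rot: [3.139, 0.699, -3.039]
contact_force: [-6.3, -1.5, -9.7]
grip_width: -0.2
gripper_force: 5.4
```

>>> {"fn": "jog_arm", "kwargs": {"commands": [[[0, 0, 1.5], [0, 0, 0]], [[0, 0, 1.5], [0, 0, 0]], [[0, 0, 1.5], [0, 0, 0]], [[0, 0, 1.5], [0, 0, 0]], [[0, 0, 0], [0, 0, 0]]]}}

```text
clock: 8.0
tcp_pos: [607.1, -84.9, 106.2]
ee_rot: [3.139, 0.699, -3.039]
contact_force: [-5.6, -1.5, -9.9]
grip_width: 0.2
gripper_force: 5.7
```

```bash
cat > s.py <<'E'
from fit import *
s=r.get_state(); print(s["clock"],s["tcp_pos"],s["ee_rot"],s["contact_force"],s["torque"])
n=sys.argv[1]
p,_=camera("side"); q,_=camera("wrist")
cv2.imwrite(f"pics/{n}.png",np.hstack([cv2.resize(p[160:260,320:420],(400,400)),cv2.resize(q[60:310,190:440],(400,400))]))
E
python3 s.py l1
```

```text
8.0 [607.119 -84.904 106.209] [ 3.139  0.699 -3.039] [-5.642 -1.539 -9.886] [-0.407  2.757 -0.052]
```

View pics/l1.png

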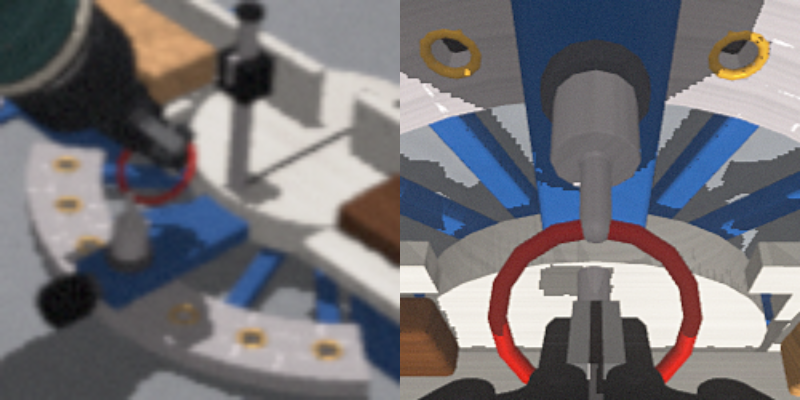

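>>> {"fn": "jog_arm", "kwargs": {"commands": [[[0, 0, 1.5], [0, 0, 0]], [[0, 0, 0], [0, 0, 0]], [[0.4, -3.6, 0], [0, 0, 1.5]], [[0.5, -3.7, 0], [0, 0, 1.5]], [[0.6, -3.6, 0], [0, 0, 1.5]]]}}

```text
clock: 8.52
tcp_pos: [608.5, -95.4, 107.5]
ee_rot: [3.138, 0.699, -2.959]
contact_force: [-6.2, 0.4, -11.3]
grip_width: -0.2
gripper_force: 6.2
```

>>> {"fn": "jog_arm", "kwargs": {"commands": [[[0.7, -3.6, 0], [0, 0, 1.5]], [[0.8, -3.6, 0], [0, 0, 1.5]], [[0.8, -3.6, 0], [0, 0, 1.5]], [[1.0, -3.5, 0], [0, 0, 1.5]], [[1.0, -3.5, 0], [0, 0, 1.5]]]}}

```text
clock: 8.93
tcp_pos: [612.9, -113.7, 107.5]
ee_rot: [3.138, 0.699, -2.829]
contact_force: [-6.7, 0.1, -11.6]
grip_width: -0.1
gripper_force: 6.3
```

>>> {"fn": "jog_arm", "kwargs": {"commands": [[[1.2, -3.5, 0], [0, 0, 1.5]], [[1.2, -3.4, 0], [0, 0, 1.5]], [[0, 0, 0], [0, 0, 0]], [[0, 0, 0], [0, 0, 0]]]}}

```text
clock: 9.27
tcp_pos: [615.7, -121.5, 107.5]
ee_rot: [3.14, 0.698, -2.778]
contact_force: [-6.8, -4.2, -11.9]
grip_width: 0.1
gripper_force: 6.8
```

```bash
python3 s.py l2
```

```text
9.2667 [ 615.66  -121.508  107.55 ] [ 3.14   0.698 -2.778] [ -6.819  -4.164 -11.946] [-1.296  2.853 -0.084]
```

View pics/l2.png

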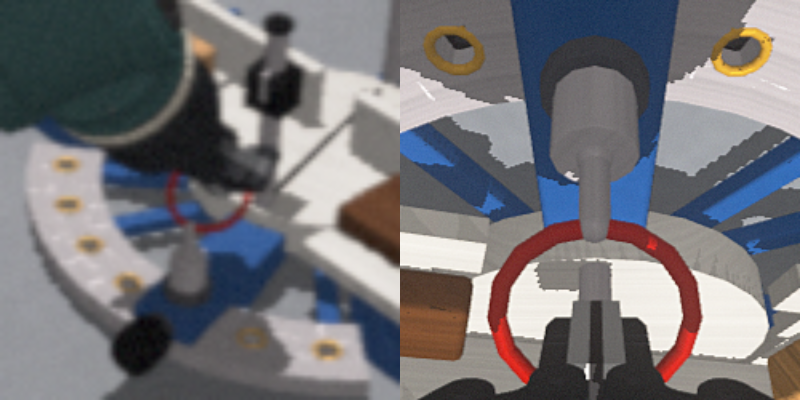

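>>> {"fn": "jog_arm", "kwargs": {"commands": [[[-0.4, 1.0, 0], [0, 0, 0]], [[0, 0, -1.5], [0, 0, 0]], [[0, 0, -1.5], [0, 0, 0]], [[0, 0, -1.5], [0, 0, 0]], [[0, 0, 0], [0, 0, 0]]]}}

```text
clock: 9.78
tcp_pos: [615.2, -120.2, 103.0]
ee_rot: [3.14, 0.699, -2.778]
contact_force: [-6.9, -3.7, -10.0]
grip_width: -0.1
gripper_force: 6.6
```

>>> {"fn": "jog_arm", "kwargs": {"commands": [[[0, 0, -1.5], [0, 0, 0]], [[0, 0, -1.5], [0, 0, 0]], [[0, 0, -1.5], [0, 0, 0]], [[0, 0, 0], [0, 0, 0]]]}}

```text
clock: 10.12
tcp_pos: [615.2, -120.2, 98.6]
ee_rot: [3.14, 0.699, -2.778]
contact_force: [-7.1, -4.6, -10.3]
grip_width: 0.1
gripper_force: 6.4
```

>>> {"fn": "jog_arm", "kwargs": {"commands": [[[0, 0, -1.5], [0, 0, 0]], [[0, 0, -1.5], [0, 0, 0]], [[0, 0, -1.5], [0, 0, 0]], [[0, 0, -1.5], [0, 0, 0]], [[0, 0, 0], [0, 0, 0]]]}}

```text
clock: 10.53
tcp_pos: [615.3, -120.1, 92.7]
ee_rot: [3.14, 0.699, -2.777]
contact_force: [-8.2, -3.0, -7.9]
grip_width: -0.0
gripper_force: 6.3
```

>>> {"fn": "jog_arm", "kwargs": {"commands": [[[0, 0, -1.5], [0, 0, 0]], [[0, 0, -1.5], [0, 0, 0]], [[0, 0, -1.5], [0, 0, 0]], [[0, 0, 0], [0, 0, 0]]]}}

```text
clock: 10.87
tcp_pos: [616.6, -120.2, 89.7]
ee_rot: [-3.141, 0.702, -2.775]
contact_force: [-3.4, -1.7, -2.1]
grip_width: -0.1
gripper_force: 1.9
```

```bash
python3 s.py l3
```

```text
10.8667 [ 616.601 -120.222   89.681] [-3.141  0.702 -2.775] [-3.393 -1.702 -2.094] [-0.393  1.152  0.042]
```

View pics/l3.png

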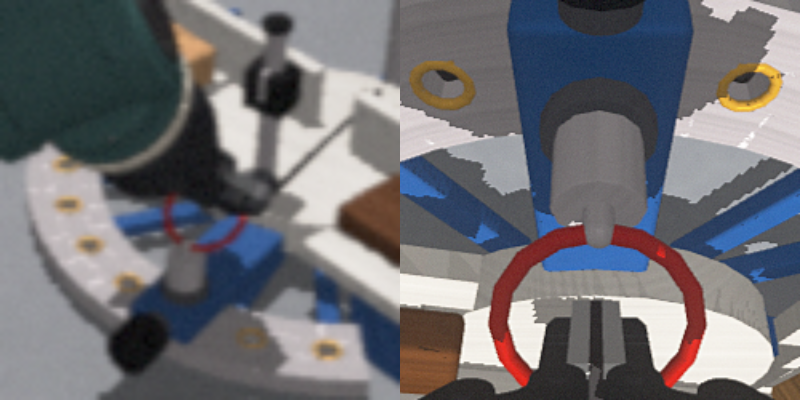

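>>> {"fn": "jog_arm", "kwargs": {"commands": [[[-1.5, -0.6, -1.3], [0, 0, 0]], [[-1.5, -0.6, -1.3], [0, 0, 0]], [[-0.7, -0.3, -0.6], [0, 0, 0]], [[0, 0, 0], [0, 0, 0]]]}}

```text
clock: 11.3
tcp_pos: [611.9, -121.3, 85.4]
ee_rot: [3.14, 0.701, -2.777]
contact_force: [0.1, 0.6, 0.2]
grip_width: -0.0
gripper_force: 0.0
```

>>> {"fn": "jog_arm", "kwargs": {"commands": [[[-4.2, -1.6, 5.4], [0, 0, 0]], [[-4.2, -1.6, 5.4], [0, 0, 0]], [[-4.2, -1.6, 5.4], [0, 0, 0]], [[-4.2, -1.6, 5.4], [0, 0, 0]], [[-4.2, -1.6, 5.4], [0, 0, 0]]]}}

```text
clock: 11.72
tcp_pos: [590.4, -129.4, 113.2]
ee_rot: [3.14, 0.7, -2.777]
contact_force: [-0.1, 0.2, -0.2]
grip_width: -0.0
gripper_force: 0.0
```

>>> {"fn": "jog_arm", "kwargs": {"commands": [[[-6, -2.3, 7.7], [0, 0, 0]], [[-12, -4.6, 15.3], [0, 0, 0]], [[-12, -4.6, 15.3], [0, 0, 0]], [[-12, -4.6, 15.3], [0, 0, 0]], [[0, 0, 0], [0, 0, 0]]]}}

```text
clock: 12.13
tcp_pos: [548.2, -146.5, 168.9]
ee_rot: [-3.14, 0.702, -2.776]
contact_force: [1.0, -0.6, 1.3]
grip_width: 0.2
gripper_force: 0.0
```

```bash
python3 - <<'E'
from fit import *
print(r.get_state()["contact_force"])
p,_=camera("side"); q,_=camera("wrist")
cv2.imwrite("pics/end.png",np.hstack([cv2.resize(p[150:270,310:430],(400,400)),cv2.resize(q[40:290,170:420],(400,400))]))
e=redell("wrist",q,(295,190)); print(e, atz("wrist",e[0][0],97)); 
e=redell("side",p,(365,212)); print(e, atz("side",e[0][0],97)); 
v=np.array([746.5,-71.7]);a=.097+.262;print(v-159*np.array([np.cos(a),np.sin(a)]))
E
```

```text
[ 1.029 -0.585  1.32 ]
(((313.04913330078125, 198.56680297851562), (71.42057037353516, 76.76615142822266), 89.49434661865234), array([ 274,  163,   79,   73, 1828], dtype=int32)) [ 594.076 -126.793   97.   ]
(((370.7512512207031, 212.24757385253906), (19.20569610595703, 21.25398826599121), 62.0571403503418), array([360, 202,  23,  22, 235], dtype=int32)) [ 595.285 -126.776   97.   ]
[ 597.636 -127.563]
```

View pics/end.png

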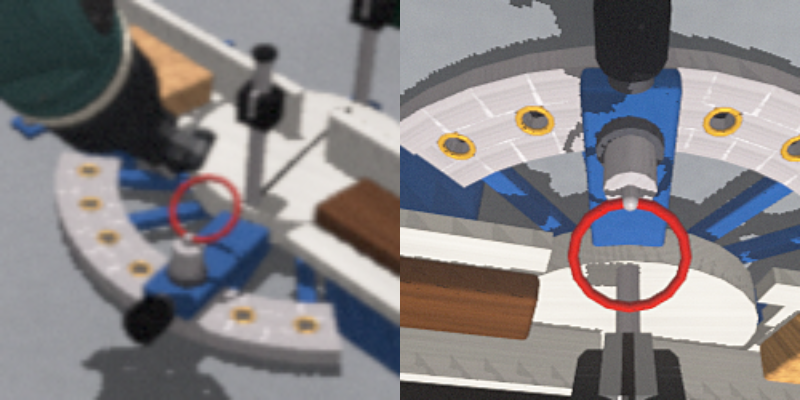

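```bash
python3 -c "
from workcell import r
print(r.finish_job())"
```

```text
the job is handed in; nothing more can be done
None
```

I swung the saw arm one index hole to the right, the side where the rail lies. The last pictures show the pin home in that hole and the finger out of the ring, and the job is handed in; the hand-in returned no verdict.

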